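Thread the hand-rest bar through its two guide posts

ROBOT

A 6-joint arm with a two-finger parallel gripper is mounted at the origin on the work surface. World frame = base frame: x ahead of the robot, y to its left, z up, the work surface at z = 0. Lengths are in mm, angles in rad, forces in N, time in s.
With the tool pointing down it reaches from about 350 to 925 mm from the base axis. Payload 6.4 kg.
Tool frame: the origin (TCP) lies midway between the tips of the shut fingers; the grasp point (between the pads) lies 19 mm behind it; z points along the fingers, y is the line along which they close (so a half turn about z gives the same grasp; the last joint's range is limited). The gripper opens to 94 mm and grips with 3 to 60 N. Pads are 16 mm wide; open, the fingers measure 119 mm over their backs; the gripper's body (75 mm by 177 mm) begins 78 mm behind the grasp point.
Start: joints at [1.089, 0.245, 1.558, -0, 1.339, -0.174], TCP at [196.923, 619.463, 168.855] pointing down, gripper open.
Joint ranges: [-3.13, 3.13], [-1.02, 2.26], [0.13, 2.54], [-0.95, 4.09], [0.21, 2.88], [-2.74, 2.74]. Speed limits (rad/s): [2.57, 2.57, 3.14, 3.14, 3.14, 3.14].

INTERFACE

Orientations are given as a unit quaternion [w, x, y, z].
In Python, from plant import env gives the robot as it stands. The module is installed in compiled form; this text tells all that it offers.
- The arm moves only by the shell command python3 -m crank 'ROWS'. ROWS is JSON, one flat list of numbers, 7 for each row, row after row: the opening in per cent of the stroke, from 0 (shut) to 100 (fully open), then the shift along the tool's x, y, z in m, then the turn, a rotation vector about the tool's x, y, z in degrees. A call has 1 to 12 rows; each row shifts and turns the commanded pose from where the row before left it, along the tool's axes as they then stand; what a row does not reach is not made up. A row lasts 1/10 s, in which the tool goes at most 50 mm and 8.59 degrees, less where a joint would pass 70% of its speed; a pose out of reach is approached as far as the arm can. A call with a gripper value outside its range is refused whole. The fingers move at their own pace and stop on an object; the grip force is fixed at half the most. Time passes only in rows, so rows that do not move let the fingers close. It gives the time, the measured TCP pose, the force, the opening and the grip force at its end, in the units of the state.
- env.sense(): the state, without advancing time (a new reading comes with each control period).
- env.get_image(name): name is "side" or "top" or "wrist"; returns a dict with "img" (400x640x3 uint8, red, green, blue), "intrinsics" (3x3 intrinsics, pixels), "k1" (the pictures are not rectified: a ray, as slopes to the right and down, at radius r is drawn at 1 + k1 r^2 times it, then the intrinsics apply), "R" (3x3) and "t" (3): a world point X has camera coordinates R X + t. Camera axes: x right, y down, z forward; pixel columns grow to the right and rows downward; lengths in mm; the calibration is good to about 2 mm. A picture is of the moment at which its call begins. There is no depth.
- env.job_done(): hands the job in; it is judged then, once.
Trained networks look in a picture, given as the dict that the camera call returned (one of the last four; its "shot" number tells which), for a name from the list of things; names that differ only in an ending like _2 or _b are one class to them, and where a whole thing is asked for, a point or a joint stands for the part that bears it (a point fixed in the world has none). Each returns a list of dicts, best first, with "p" (0 to 1); they miss things now and then, are a little off and sometimes report something else, mostly with a low value. They report only what shows in the picture. A call takes as long as a camera call. They do not tell look-alikes from the thing itself.
- env.outline_of(label, picture): "pixels" (400x640 bool, what is visible of it) and "box" ([centre column, centre row, width, height] in pixels, round what is visible of it).
The state is a dict: "time": time; "joint_positions": joint angles; "qvel": joint speeds; "effort": joint torques, N m; "tool_pos": TCP position; "tool_rot": TCP orientation; "ft_force": force on the tool from outside, world axes, zero at the start; "torque": the same for the moment, N m; "finger_gap": finger opening in mm; "finger_force": force on a finger pad.
Only numpy, scipy, OpenCV 4.12 (cv2) and the standard library are available. Lean on these libraries where they do the work, as an engineer would, in place of code of your own. Each camera call takes 0.05 s, during which the arm holds its last target. There are 200 camera calls.

TASK

Take the hand-rest bar off its wooden rest and thread it, nose first, through the hole of the near guide post (the one on the rest's side) and on through the hole of the far one, feeling for the holes and never forcing the bar against the posts. Push it fully home, so that its collar sits flush against the near post, and let go of it. Leave the other things on the bench alone.

Things in the scene. Friction and masses are not known exactly. Their poses are not given: they have to be found in the camera images.
- bar: The hand-rest bar: straight aluminium rod, 12 mm diameter, with a flat round collar (32 mm diameter, 6 mm thick) and behind it a dark wooden handle. Origin on the rod's axis at the collar's front face; +y runs along the rod to the nose, 190 mm away; z up. The last 8 mm taper to a blunt 8 mm nose. About 0.16 kg, balanced 55 mm in front of the collar face. Starts level, axis 60 mm above the bench.
- bar_handle (a point): Middle of the bar's handle, on the axis, 31 mm behind the collar's front face (bar frame y = -31 mm). The handle is of rectangular section: 22 mm wide (bar x), 50 mm long (y), 24 mm high (z). On the rest, fingers have room on both sides of it, down to 20 mm above the bench.
- bar_nose (a point): The tip of the bar's nose, on its axis (bar frame, y = +190 mm).
- stand: The guide stand's dark steel foot, 120 x 210 x 12 mm, fixed; origin mid underside, z up, +y the nominal threading direction. On it a wooden carriage (90 x 160 mm, top 25 mm above the bench) with two posts. The carriage was clamped by hand: shifted along x up to 13 mm either way and turned about the foot's vertical midline up to 0.1 rad either way. Readings do not show this. It does not yield.
- near_mark (a point): Nominal centre of the near hole at the near post's outer face (foot frame x 0, y -71 mm, 70 mm above the bench); the real hole is off to the side as the carriage is. Posts: wood, 80 mm wide (x), 12 mm thick (y), 25 to 105 mm above the bench. Holes: 15 mm diameter, 1 mm chamfer on the -y side, centres 70 mm above the bench, the two in line. Keep the force of bar on stand below 30 N.
- far_mark (a point): Nominal centre of the far hole at the far post's inner face (foot frame x 0, y +59 mm, 70 mm above the bench; the post's outer face is at y +71 mm). The real hole is off to the side as the carriage is. With the collar flush on the near post the nose stands 48 mm beyond the far post.
- rest: The bar's fixed wooden rest: base 70 x 220 x 12 mm; origin at the underside below the bar's collar face, axes as the bar's. A 14 mm wide seat (top 48 mm above the bench) bears the handle and a notched post (y = 130 mm, notch open upward, lips 70 mm above the bench) the rod. Lift the bar straight up 30 mm to clear it.
- cup: White ceramic cup, 72 mm wide, 75 mm high, a bystander; origin under its middle.
- bowl: White ceramic bowl, 100 mm wide, 45 mm high, a bystander; origin under its middle.
- brush: Loose brush about 200 mm long, a bystander.
- mug: White ceramic mug with a handle, 80 mm wide, 90 mm high, a bystander; origin under its middle.
- jar: Amber glass jar, 56 mm wide, 70 mm high, a bystander; origin under its middle.
- tile: White test tile, 100 x 100 x 8 mm, lying flat, a bystander; origin under its middle.
- paint_pot: Small blue ceramic paint pot, 56 mm wide, 40 mm high, a bystander; origin under its middle.
Mind the look-alikes: they are no part of the job. Several things have the shape of the bar; the one meant has the colours described above.

How it is judged:
By the outcome, as a careful person would: the job done as asked, in the order asked, and still so for the second after the job is handed in, with the robot touching nothing.
It also fails if it takes over 72 s, if anything falls off the work surface, if the arm or the gripper's body presses on something with over 40 N, if the wrist force passes 120 N, or if a joint passes its speed limit or range.

## Working session

There is one attempt and no reset: what is moved stays moved. The work goes in short steps, Python scripts to look and compute and a shell command to move; the robot and the scene stay as the last step left them, time stands still between calls to the robot, and variables do not carry over. Pictures are saved under pics/ and viewed, at most 13 in all, crops included, and the job is handed in when it is done.

```bash
mkdir -p pics; cat > h.py <<'E'
import numpy as np, cv2
from plant import env
from scipy.spatial.transform import Rotation as Rn
def ray(im,px):
    K=np.array(im["intrinsics"]);k=im["k1"]
    d=np.array([(px[0]-K[0,2])/K[0,0],(px[1]-K[1,2])/K[1,1]]);u=d.copy()
    for _ in range(20): u=d/(1+k*(u@u))
    R=np.array(im["R"]);t=np.array(im["t"])
    return -R.T@t, R.T@np.array([u[0],u[1],1])
def at_z(im,px,z):
    c,d=ray(im,px); return c+d*(z-c[2])/d[2]
def proj(im,X):
    K=np.array(im["intrinsics"]);p=np.array(im["R"])@np.array(X,float)+np.array(im["t"]);u=p[:2]/p[2];u=u*(1+im["k1"]*(u@u))
    return np.array([K[0,0]*u[0]+K[0,2],K[1,1]*u[1]+K[1,2]])
def save(im,n,crop=None,s=1):
    a=im["img"][:,:,::-1]
    if crop: a=a[crop[1]:crop[3],crop[0]:crop[2]]
    cv2.imwrite("pics/"+n,cv2.resize(a,None,fx=s,fy=s,interpolation=cv2.INTER_CUBIC))
E
python3 - <<'E'
from h import *
for n in("top","side"):
    im=env.get_image(n);save(im,n+"0.png")
    print(n,np.round(-np.array(im["R"]).T@np.array(im["t"])),np.array(im["R"])[2].round(2))
    for l in("bar","stand","rest"):
        for o in env.outline_of(l,im): print(l,round(o["p"],2),np.round(o["box"]))
s=env.sense();print(s["tool_pos"],s["tool_rot"],s["time"])
E
```

```text
top [ 384.  -26. 1595.] [ 0.1 -0.  -1. ]
bar 0.87 [435. 282.  70.  39.]
bar 0.69 [381. 196.  79.  17.]
stand 0.67 [241. 200.  64.  43.]
rest 0.88 [387. 195.  68.  33.]
rest 0.55 [405. 154.  35.  59.]
rest 0.36 [381. 198.  76.  22.]
side [  42. -653.  733.] [ 0.5   0.59 -0.63]
bar 0.93 [334. 381. 125.  38.]
bar 0.59 [373. 250.  61.  68.]
stand 0.89 [265. 172.  72.  64.]
rest 0.6 [376. 263.  72.  80.]
[196.87230837 619.38412576 168.68743769] [-2.85950724e-05  1.53286343e-01  9.88181804e-01 -1.35814145e-04] 0.4
```

View pics/top0.png

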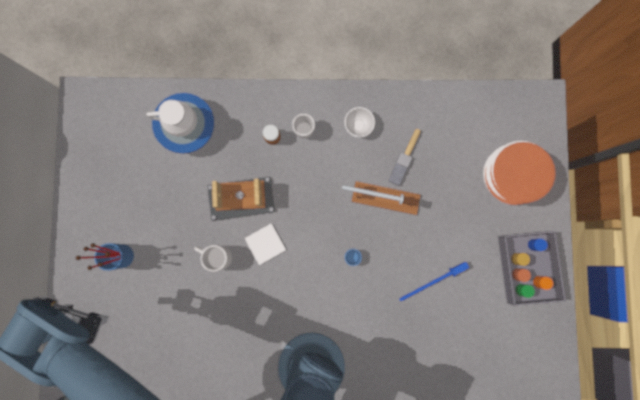

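View pics/side0.png

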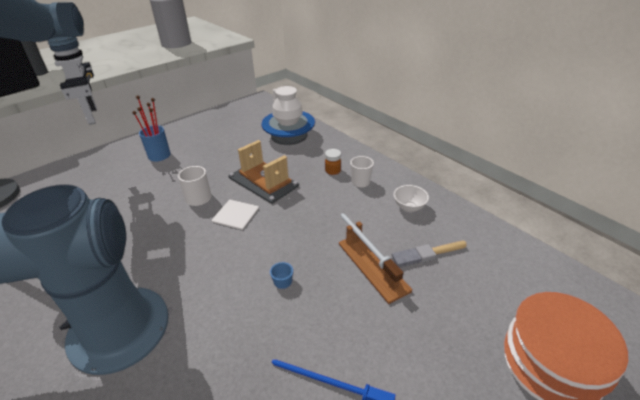

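The top view shows the bar on its rest, with the nose near (343,188) and the handle near (412,201). The stand is near (241,197), and the posts are near (259,192) and (215,195). The blue rod near (435,282) is a look-alike. Next I'll zoom in on the area.

```bash
python3 - <<'E'
from h import *
im=env.get_image("top");save(im,"top1.png",(200,165,430,225),3.4)
for n,p,z in(("nose",(343,188),60),("coll",(403,199),60),("near",(259,192),105),("far",(215,195),105)):print(n,at_z(im,p,z).round())
print(Rn.from_quat(np.roll(env.sense()["tool_rot"],-1)).as_matrix().round(3))
E
```

```text
nose [567. -98.  60.]
coll [ 533. -290.   60.]
near [548. 165. 105.]
far [538. 301. 105.]
[[-0.953  0.303 -0.   ]
 [ 0.303  0.953 -0.   ]
 [ 0.    -0.    -1.   ]]
```

View pics/top1.png

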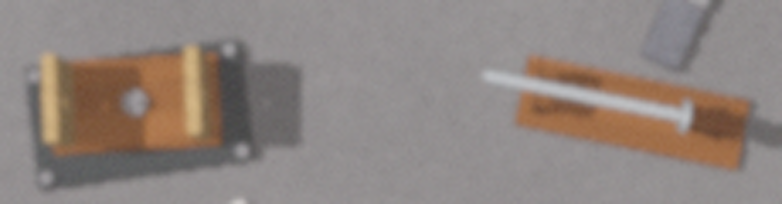

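Close up, the bar axis has a yaw of about -10° and the stand threading yaw is about +4°. I'm moving above the handle.

```bash
python3 -m crank '[100,-0.028,-0.037,-0.006,0,0,0, 100,-0.028,-0.037,-0.006,0,0,0, 100,-0.028,-0.037,-0.006,0,0,0, 100,-0.028,-0.037,-0.006,0,0,0, 100,-0.028,-0.037,-0.006,0,0,0, 100,-0.028,-0.037,-0.006,0,0,0, 100,-0.028,-0.037,-0.006,0,0,0, 100,-0.028,-0.037,-0.006,0,0,0, 100,-0.028,-0.037,-0.006,0,0,0, 100,-0.028,-0.037,-0.006,0,0,0, 100,-0.028,-0.037,0,0,0,0]'
python3 -m crank '[100,-0.028,-0.037,0,0,0,0, 100,-0.028,-0.037,0,0,0,0, 100,-0.028,-0.037,0,0,0,0, 100,-0.028,-0.037,0,0,0,0, 100,-0.028,-0.037,0,0,0,0, 100,-0.028,-0.037,0,0,0,0, 100,-0.028,-0.037,0,0,0,0, 100,-0.028,-0.037,0,0,0,0, 100,-0.028,-0.037,0,0,0,0, 100,-0.028,-0.037,0,0,0,0]'
python3 -m crank '[100,0,0,0,0,0,8.2, 100,0,0,0,0,0,8.2, 100,0,0,0,0,0,8.2, 100,0,0,0,0,0,8.2, 100,0,0,0,0,0,8.2, 100,0,0,0,0,0,8.2, 100,0,0,0,0,0,8.2, 100,0,0,0,0,0,8.2, 100,0,0,0,0,0,8.2, 100,0,0,0,0,0,8.2, 100,0,0,0,0,0,0]'
python3 - <<'E'
from h import *
im=env.get_image("wrist");save(im,"w0.png")
s=env.sense();R=Rn.from_quat(np.roll(s["tool_rot"],-1)).as_matrix()
print(s["time"],s["tool_pos"].round(1) if hasattr(s["tool_pos"],"round") else s["tool_pos"],R.round(3),s["joint_positions"])
for l in("bar","rest"):
    for o in env.outline_of(l,im): print(l,round(o["p"],2),np.round(o["box"]))
for p in((533,-290,60),(567,-98,60),(527.6,-320.5,72)):print(proj(im,p))
E
```

```text
time: 1.55
tool_pos: [367.9, 136.6, 230.2]
tool_rot: [0.002, 0.153, 0.988, 0.0]
ft_force: [0.5, -0.1, -0.7]
finger_gap: 93.7
finger_force: 0.0
time: 2.55
tool_pos: [522.3, -301.1, 228.9]
tool_rot: [0.0, 0.153, 0.988, 0.0]
ft_force: [0.1, 0.4, 0.4]
finger_gap: 93.9
finger_force: 0.0
time: 3.65
tool_pos: [521.9, -299.2, 228.9]
tool_rot: [0.0, 0.764, 0.645, 0.0]
ft_force: [-0.1, 0.3, -0.7]
finger_gap: 94.1
finger_force: 0.0
3.7 [ 521.9 -299.1  228.9] [[ 0.165  0.986  0.   ]
 [ 0.986 -0.165 -0.   ]
 [-0.     0.    -1.   ]] [-7.08755490e-01  8.87331560e-02  1.62419264e+00  2.06657608e-05
  1.42855658e+00 -5.43484588e-01]
bar 0.73 [181. 247. 104. 107.]
bar 0.6 [330. 108.  26. 198.]
rest 0.69 [331. 130.  54. 154.]
[326.59113231 173.0390554 ]
[328.61916651  11.18270985]
[326.48480028 197.47062357]
```

View pics/w0.png

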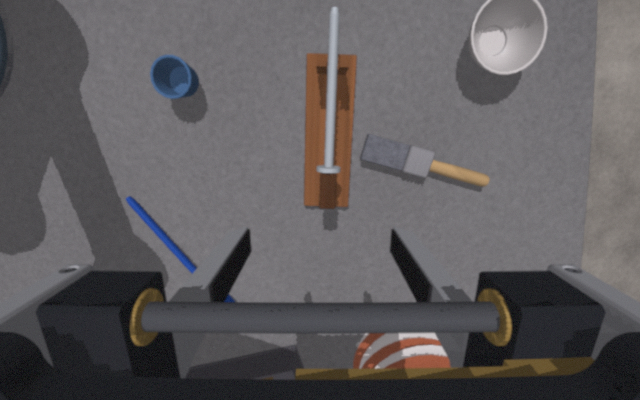

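In the wrist view the bar's nose is at (334.5,9) and its collar at (328,169), with the dark handle behind the collar ending near (329,208).

```bash
python3 - <<'E'
from h import *
im=env.get_image("wrist")
g=im["img"]
# rod centroid per row: bright gray pixels
pts=[]
for r in range(14,160,4):
    row=g[r,315:350].astype(float); sat=row.max(1)-row.min(1); m=(row.mean(1)>125)&(sat<30)
    if m.sum()>3: pts.append(at_z(im,(315+np.nonzero(m)[0].mean(),r),62))
pts=np.array(pts);c=pts.mean(0);u=np.linalg.svd(pts-c)[2][0];u*=np.sign(u[1])
print("dir",u.round(4),"yawdeg",np.degrees(np.arctan2(-u[0],u[1])),"res",np.abs((pts-c)@[u[1],-u[0],0]).max())
n=at_z(im,(334.5,8),60);co=at_z(im,(328,166),76)
print("nose",n,"collarfront",co,np.linalg.norm((n-co)[:2]))
s1=(n-c)@u-190;s2=(co-c)@u;s=(s1+s2)/2
O=c+u*s;H=O-31*u;print("origin",O,"handle",H,s1-s2)
S=env.sense();R=Rn.from_quat(np.roll(S["tool_rot"],-1)).as_matrix()
print("tool shift",R.T@(np.array([H[0],H[1],41])-S["tool_pos"]),"turn", np.degrees(np.arctan2(*(R.T@u)[[1,0]])))
E
```

```text
dir [0.1995 0.9799 0.    ] yawdeg -11.50699373105579 res 0.6751449703583093
nose [573.96538909 -95.67757945  60.        ] collarfront [ 536.3177614  -278.44849692   76.        ] 186.6080173623782
origin [ 536.35256532 -280.1866149    62.        ] handle [ 530.16845139 -310.56352612   62.        ] -3.3924789889419316
tool shift [ -9.86706776  10.06984079 187.8786092 ] turn 1.9845830802888793
```

```bash
python3 -m crank '[100,-0.005,0.005,0.03,0,0,2, 100,-0.005,0.005,0.03,0,0,0, 100,0,0,0.03,0,0,0, 100,0,0,0.02,0,0,0, 100,0,0,0,0,0,0, 100,0,0,0,0,0,0]'
python3 - <<'E'
from h import *
im=env.get_image("wrist");save(im,"w1.png")
S=env.sense();R=Rn.from_quat(np.roll(S["tool_rot"],-1)).as_matrix()
g=im["img"];pts=[]
for r in range(2,120,4):
    row=g[r,290:375].astype(float); sat=row.max(1)-row.min(1); m=(row.mean(1)>125)&(sat<30)
    if 3<m.sum()<25: pts.append(at_z(im,(290+np.nonzero(m)[0].mean(),r),62))
pts=np.array(pts);c=pts.mean(0);u=np.linalg.svd(pts-c)[2][0];u*=np.sign(u[1])
print(len(pts),u,"turn",np.degrees(np.arctan2(*(R.T@u)[[1,0]])),"res",np.abs((pts-c)@[u[1],-u[0],0]).max(),"lat",(R.T@(c-S["tool_pos"]-u*((c-S["tool_pos"])@u)))[1],S["tool_pos"])
E
```

```text
time: 4.45
tool_pos: [530.0, -311.0, 119.3]
tool_rot: [0.0, 0.775, 0.632, 0.0]
ft_force: [-0.1, 0.2, 0.5]
finger_gap: 94.4
finger_force: 0.0
30 [0.20029274 0.9797361  0.        ] turn -0.0448808052352275 res 0.5078762316336658 lat -0.7659088674696295 [ 530.63252496 -311.44522724  120.40887121]
```

View pics/w1.png

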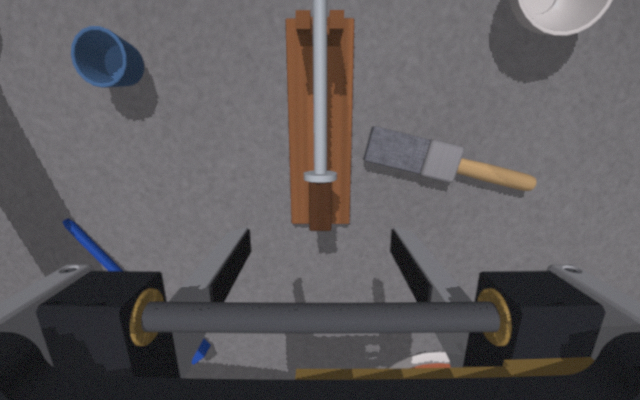

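The rod is centred in the view at column 320. The collar front is near (320,173) and the back end of the handle near (320,229).

```bash
python3 - <<'E'
from h import *
im=env.get_image("wrist")
S=env.sense();R=Rn.from_quat(np.roll(S["tool_rot"],-1)).as_matrix()
for p,z in(((320,173),76),((320,229),72),((320,177),60+16),((320,183),72)):print(p,R.T@(at_z(im,p,z)-S["tool_pos"]))
E
```

```text
(320, 173) [32.64514597  0.29476059 44.81980935]
(320, 229) [-23.37748933   0.2682606   48.90862153]
(320, 177) [28.93913965  0.29349007 44.82568445]
(320, 183) [22.49842088  0.28415589 48.83589538]
```

```bash
python3 -m crank '[100,0.001,0,0.03,0,0,0, 100,0,0,0.03,0,0,0, 100,0,0,0.019,0,0,0, 100,0,0,0,0,0,0, 0,0,0,0,0,0,0, 0,0,0,0,0,0,0, 0,0,0,0,0,0,0, 0,0,0,0,0,0,0, 0,0,0,0,0,0,0, 0,0,0,0,0,0,0, 0,0,0,0,0,0,0]'
python3 - <<'E'
from h import *
s=env.sense();print(s["finger_gap"],s["finger_force"],s["tool_pos"],s["ft_force"])
E
```

```text
time: 5.65
tool_pos: [530.1, -309.9, 39.9]
tool_rot: [0.0, 0.775, 0.632, 0.0]
ft_force: [-0.1, -0.7, -1.0]
finger_gap: 41.4
finger_force: 0.0
41.42700759316797 0.0 [ 530.07285161 -309.88090062   39.92413244] [-0.10898944 -0.6982048  -1.00110162]
```

```bash
python3 -m crank '[0,0,0,0,0,0,0, 0,0,0,0,0,0,0, 0,0,0,0,0,0,0, 0,0,0,0,0,0,0]'
python3 -m crank '[0,0,0,-0.01,0,0,0, 0,0,0,-0.02,0,0,0, 0,0,0,-0.03,0,0,0, 0,0,0,-0.03,0,0,0, 0,0,0,0,0,0,0]'
python3 - <<'E'
from h import *
s=env.sense();print(s["finger_gap"],s["finger_force"],s["tool_pos"],s["ft_force"],s["torque"])
E
```

```text
time: 6.05
tool_pos: [530.1, -309.8, 39.8]
tool_rot: [-0.0, 0.775, 0.632, -0.0]
ft_force: [0.8, -0.5, 0.2]
finger_gap: 9.3
finger_force: 0.0
time: 6.55
tool_pos: [532.9, -312.2, 136.0]
tool_rot: [0.005, 0.775, 0.632, 0.001]
ft_force: [-0.3, -0.3, -0.1]
finger_gap: 0.5
finger_force: 0.0
0.4641028300888985 0.0 [ 532.92651264 -312.19256769  135.9844525 ] [-0.30885231 -0.31645505 -0.08048346] [-0.09489731  0.13176205 -0.09313008]
```

The gripper closed on nothing, so I'm taking another picture.

```bash
python3 -m crank '[100,0,0,0,0,0,0, 100,0,0,0,0,0,0, 100,0,0,0,0,0,0, 100,0,0,0,0,0,0, 100,0,0,0,0,0,0, 100,0,0,0,0,0,0, 100,0,0,0,0,0,0, 100,0,0,0,0,0,0, 100,0,0,0,0,0,0, 100,0,0,0,0,0,0]'
python3 - <<'E'
from h import *
im=env.get_image("wrist");i2=env.get_image("side")
cv2.imwrite("pics/m1.png",np.hstack([cv2.resize(im["img"][:,:,::-1],(448,280)),cv2.resize(i2["img"][170:310,290:465,::-1],(350,280))]))
S=env.sense();R=Rn.from_quat(np.roll(S["tool_rot"],-1)).as_matrix()
print(S["tool_pos"],S["finger_gap"],R.round(3))
for p in((0,0,0),(0,0,-19)): print("tcp px side",proj(i2,S["tool_pos"]+R@np.array(p)), "wrist",proj(im,S["tool_pos"]+R@np.array(p)))
print("cam in tool",R.T@(-np.array(im["R"]).T@im["t"]-S["tool_pos"]),(im["R"]@R).round(3))
E
```

```text
time: 7.55
tool_pos: [530.1, -309.9, 129.9]
tool_rot: [0.0, 0.775, 0.632, 0.0]
ft_force: [-0.1, -0.0, 0.3]
finger_gap: 77.0
finger_force: 0.0
[ 530.0849613  -309.85763007  129.89214853] 84.99039588362065 [[ 0.202  0.979  0.   ]
 [ 0.979 -0.202 -0.   ]
 [-0.     0.    -1.   ]]
tcp px side [394.5676877  247.94904993] wrist [319.18973976 222.98099397]
tcp px side [395.52297605 241.69433744] wrist [319.09476057 231.78023699]
cam in tool [  77.26966379    0.88442421 -215.60986725] [[-0.     1.     0.   ]
 [-0.965 -0.    -0.263]
 [-0.263 -0.001  0.965]]
```

View pics/m1.png

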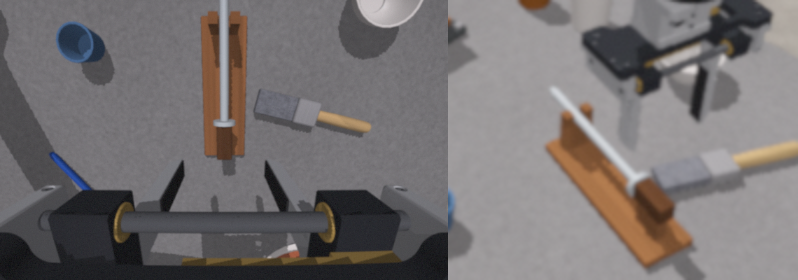

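```bash
python3 - <<'E'
from h import *
si=env.get_image("side");to=env.get_image("top");w=env.get_image("wrist")
save(si,"s2.png",(330,180,430,290),5)
def tri(a,pa,b,pb):
    (c1,d1),(c2,d2)=ray(a,pa),ray(b,pb);d1/=np.linalg.norm(d1);d2/=np.linalg.norm(d2)
    A=np.array([d1,-d2]).T;x=np.linalg.lstsq(A,c2-c1,rcond=None)[0]
    p,q=c1+d1*x[0],c2+d2*x[1];return ((p+q)/2).round(1),np.linalg.norm(p-q).round(1)
print("collar side/top",tri(si,(384.5,261.5),to,(401.5,199.1)),"nose",tri(si,(343.5,215.5),to,(342.9,187.1)))
print("collar side/wrist",tri(si,(384.5,261.5),w,(320,174)),"handle",tri(si,(401,276),w,(320,226)))
for p in((530,-310,60),(536.3,-280,60),(574,-95,60)):print(p,"side",proj(si,p).round(1),"top",proj(to,p).round(1),"wrist",proj(w,p).round(1))
E
```

```text
collar side/top (array([ 532.8, -285.3,   64.1]), np.float64(1.4)) nose (array([ 573.3, -100. ,   58.7]), np.float64(6.9))
collar side/wrist (array([ 536.2, -283.5,   60.2]), np.float64(0.2)) handle (array([ 526.8, -337.8,   64.6]), np.float64(4.5))
(530, -310, 60) side [391.3 269.5] top [409.2 200. ] wrist [319.4 200.1]
(536.3, -280, 60) side [383.4 260.7] top [399.8 198. ] wrist [319.5 170.6]
(574, -95, 60) side [341.1 214.2] top [342. 186.] wrist [318.8 -49.1]
```

View pics/s2.png

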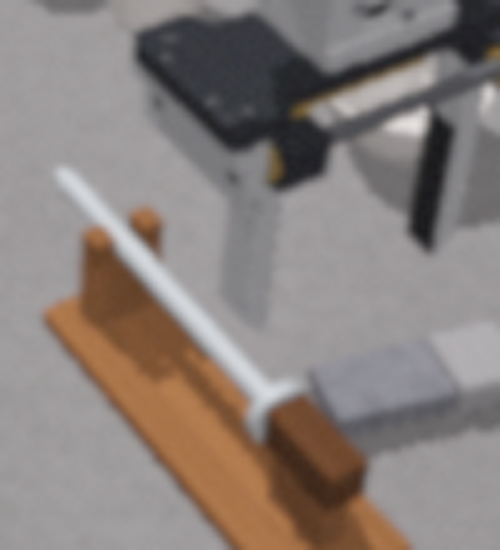

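The bar hasn't moved and my estimate of its position holds up. The fingertips look higher than the TCP, so I'm checking that.

```bash
python3 - <<'E'
from h import *
si=env.get_image("side");w=env.get_image("wrist")
S=env.sense();R=Rn.from_quat(np.roll(S["tool_rot"],-1)).as_matrix();print(S["finger_gap"],S["tool_pos"])
for z in(0,-10,-19,-30,-40,-50,-60):
    print(z,[ (proj(w,S["tool_pos"]+R@np.array([x,y,z]))).round().tolist() for x,y in((8,-47),(-8,-47),(8,47))],[ (proj(si,S["tool_pos"]+R@np.array([0,y,z]))).round().tolist() for y in(-47,47)])
E
```

```text
94.06516458871562 [ 530.08504663 -309.86194464  129.86536984]
0 [[260.0, 213.0], [261.0, 232.0], [379.0, 213.0]] [[377.0, 256.0], [412.0, 240.0]]
-10 [[257.0, 217.0], [258.0, 237.0], [381.0, 217.0]] [[377.0, 253.0], [412.0, 237.0]]
-19 [[254.0, 221.0], [256.0, 242.0], [384.0, 221.0]] [[377.0, 250.0], [413.0, 234.0]]
-30 [[251.0, 227.0], [252.0, 248.0], [387.0, 227.0]] [[378.0, 246.0], [414.0, 230.0]]
-40 [[247.0, 232.0], [249.0, 254.0], [391.0, 232.0]] [[378.0, 243.0], [414.0, 227.0]]
-50 [[243.0, 238.0], [245.0, 261.0], [395.0, 238.0]] [[379.0, 239.0], [415.0, 223.0]]
-60 [[239.0, 245.0], [241.0, 269.0], [399.0, 245.0]] [[379.0, 236.0], [416.0, 220.0]]
```

Both cameras place the open fingertips about 32 mm behind the stated TCP. I'll measure again with the opening near the handle width.

```bash
python3 -c "
from h import *
np.save('open.npy',env.get_image('wrist')['img'])"
python3 -m crank '[26,0,0,0,0,0,0, 26,0,0,0,0,0,0, 26,0,0,0,0,0,0, 26,0,0,0,0,0,0, 26,0,0,0,0,0,0, 26,0,0,0,0,0,0, 26,0,0,0,0,0,0, 26,0,0,0,0,0,0, 26,0,0,0,0,0,0]'
python3 - <<'E'
from h import *
w=env.get_image("wrist");o=np.load("open.npy")
S=env.sense();R=Rn.from_quat(np.roll(S["tool_rot"],-1)).as_matrix();print(S["finger_gap"],S["tool_pos"])
d=np.abs(w["img"].astype(int)-o).sum(2)>60
for c in range(276,368,4):
    r=np.nonzero(d[190:290,c])[0]+190; print(c,(r.min(),r.max(),len(r)) if len(r) else None,end="; ")
h=S["finger_gap"]/2
for z in(0,-10,-20,-30,-40):print(z,[ (proj(w,S["tool_pos"]+R@np.array([x,y,z]))).round().tolist() for x,y in((8,-h),(8,-h-10),(8,h),(-8,h))])
E
```

```text
time: 8.85
tool_pos: [530.1, -309.9, 129.8]
tool_rot: [0.0, 0.775, 0.632, -0.0]
ft_force: [-0.2, -0.3, -0.0]
finger_gap: 26.5
finger_force: 0.0
25.108054259887062 [ 530.06717808 -309.85166503  129.87030889]
276 (np.int64(288), np.int64(289), 2); 280 (np.int64(287), np.int64(289), 3); 284 (np.int64(287), np.int64(289), 3); 288 (np.int64(275), np.int64(289), 15); 292 (np.int64(256), np.int64(289), 34); 296 (np.int64(236), np.int64(289), 48); 300 (np.int64(229), np.int64(289), 41); 304 None; 308 None; 312 None; 316 None; 320 (np.int64(285), np.int64(287), 3); 324 (np.int64(280), np.int64(289), 10); 328 (np.int64(287), np.int64(289), 3); 332 None; 336 None; 340 (np.int64(229), np.int64(257), 29); 344 (np.int64(236), np.int64(284), 49); 348 (np.int64(255), np.int64(289), 35); 352 (np.int64(274), np.int64(289), 16); 356 None; 360 None; 364 None; 0 [[303.0, 213.0], [291.0, 213.0], [335.0, 213.0], [335.0, 232.0]]
-10 [[302.0, 217.0], [289.0, 217.0], [336.0, 217.0], [336.0, 237.0]]
-20 [[302.0, 222.0], [288.0, 222.0], [337.0, 222.0], [336.0, 242.0]]
-30 [[301.0, 227.0], [286.0, 227.0], [337.0, 227.0], [337.0, 248.0]]
-40 [[300.0, 232.0], [284.0, 232.0], [338.0, 232.0], [338.0, 255.0]]
```

The fingers close in parallel with their tips a constant 32 mm or so behind the TCP, so I need to go about 30 mm deeper.

```bash
python3 -m crank '[65,0,0,0.02,0,0,0, 65,0,0,0.02,0,0,0, 65,0,0,0.02,0,0,0, 65,0,0,0.02,0,0,0, 65,0,0,0,0,0,0, 65,0,0,0.015,0,0,0, 65,0,0,0.015,0,0,0, 65,0,0,0.008,0,0,0, 65,0,0,0,0,0,0]'
python3 -m crank '[0,0,0,0,0,0,0, 0,0,0,0,0,0,0, 0,0,0,0,0,0,0, 0,0,0,0,0,0,0, 0,0,0,0,0,0,0, 0,0,0,0,0,0,0, 0,0,0,0,0,0,0]'
```

```text
time: 9.8
tool_pos: [529.1, -309.0, 10.2]
tool_rot: [-0.001, 0.775, 0.632, -0.0]
ft_force: [0.0, -0.1, -0.0]
finger_gap: 60.8
finger_force: 0.0
time: 10.5
tool_pos: [530.2, -310.0, 12.1]
tool_rot: [0.0, 0.775, 0.632, -0.0]
ft_force: [0.3, -0.1, 1.4]
finger_gap: 21.9
finger_force: 30.0
```

Gripped at 22 mm and 30 N. Lifting and carrying the bar towards the near post.

```bash
python3 -m crank '[0,0,0,-0.01,0,0,0, 0,0,0,-0.02,0,0,0, 0,0,0,-0.03,0,0,0, 0,0,0,-0.02,0,0,0, 0,0.02,-0.001,0,0,0,0, 0,0.03,-0.0015,0,0,0,0, 0,0.03,-0.0015,0,0,0,0, 0,0.03,-0.0015,0,0,0,0, 0,0.03,-0.0015,0,0,0,0, 0,0.03,-0.0015,0,0,0,0, 0,0.03,-0.001,0,0,0,0, 0,0.02,-0.001,0,0,0,0]'
python3 -m crank '[0,0,0,0,0,0,-5, 0,0,0,0,0,0,-6, 0,0,0,0,0,0,-4.5, 0,0,0,0,0,0,0, 0,0,0,0,0,0,0]'
python3 - <<'E'
from h import *
w=env.get_image("wrist");save(w,"w3.png",(160,0,480,240),2.5);s=env.sense();print(s["tool_pos"],s["tool_rot"],s["ft_force"],s["torque"])
E
```

```text
time: 11.7
tool_pos: [562.8, -88.7, 90.2]
tool_rot: [-0.001, 0.775, 0.633, -0.001]
ft_force: [0.3, -0.7, -1.6]
finger_gap: 21.7
finger_force: 30.0
time: 12.2
tool_pos: [563.3, -91.2, 90.9]
tool_rot: [-0.001, 0.683, 0.73, -0.0]
ft_force: [0.5, -0.1, -2.0]
finger_gap: 21.7
finger_force: 30.0
[563.52370148 -91.52370171  91.11063898] [-6.31062516e-04  6.83261010e-01  7.30173916e-01 -2.16547277e-04] [ 1.27180496 -0.4473168  -2.22698157] [-0.24650791  0.02741355  0.00118741]
```

View pics/w3.png

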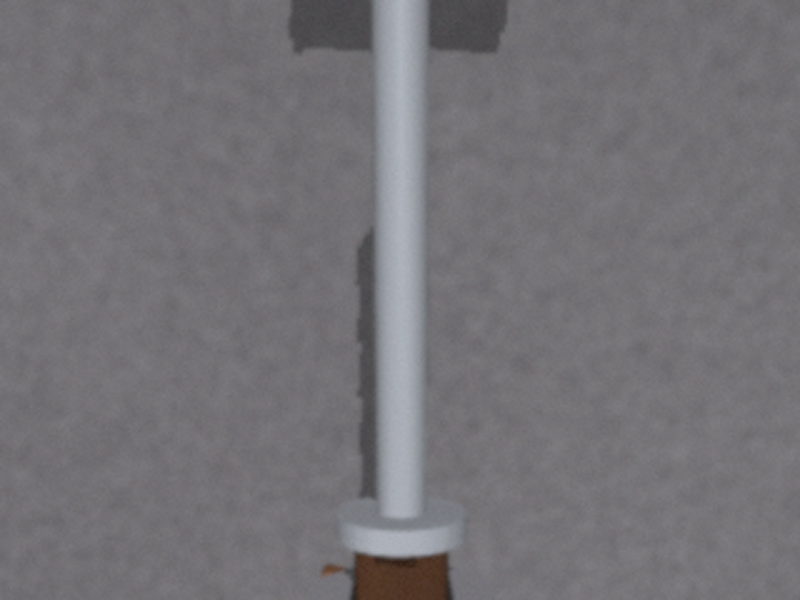

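The bar is straight in the hand: the rod stays on column 320 and the collar is near row 205. The posts are out of view, so I'm going higher and further forward for two looks.

```bash
python3 -m crank '[0,0,0,-0.03,0,0,0, 0,0,0,-0.04,0,0,0, 0,0.03,0,-0.04,0,0,0, 0,0.04,0,-0.03,0,0,0, 0,0.04,0,-0.01,0,0,0, 0,0.04,0,0,0,0,0, 0,0.03,0,0,0,0,0, 0,0.02,0,0,0,0,0, 0,0,0,0,0,0,0, 0,0,0,0,0,0,0]'
python3 - <<'E'
from h import *
import pickle
w=env.get_image("wrist");pickle.dump((w,env.sense()),open("a.pkl","wb"));print(env.sense()["tool_pos"])
E
python3 -m crank '[0,0.03,0,0,0,0,0, 0,0.04,0,0,0,0,0, 0,0.03,0,0,0,0,0, 0,0,0,0,0,0,0, 0,0,0,0,0,0,0]'
python3 - <<'E'
from h import *
import pickle
w=env.get_image("wrist");pickle.dump((w,env.sense()),open("b.pkl","wb"));print(env.sense()["tool_pos"])
a=pickle.load(open("a.pkl","rb"))[0]
f=lambda i:cv2.resize(i["img"][0:240,210:430,::-1],(396,432),interpolation=cv2.INTER_CUBIC)
cv2.imwrite("pics/m4.png",np.hstack([f(a),f(w)]))
E
```

```text
time: 13.25
tool_pos: [550.4, 107.2, 241.5]
tool_rot: [-0.0, 0.683, 0.731, -0.0]
ft_force: [0.3, -0.8, -2.3]
finger_gap: 21.9
finger_force: 30.0
[550.57770679 106.67388159 241.59467528]
time: 13.8
tool_pos: [544.1, 206.2, 241.6]
tool_rot: [0.0, 0.683, 0.73, -0.0]
ft_force: [-0.5, 0.3, -1.7]
finger_gap: 21.9
finger_force: 30.0
[544.18978727 205.78511959 241.64696218]
```

View pics/m4.png

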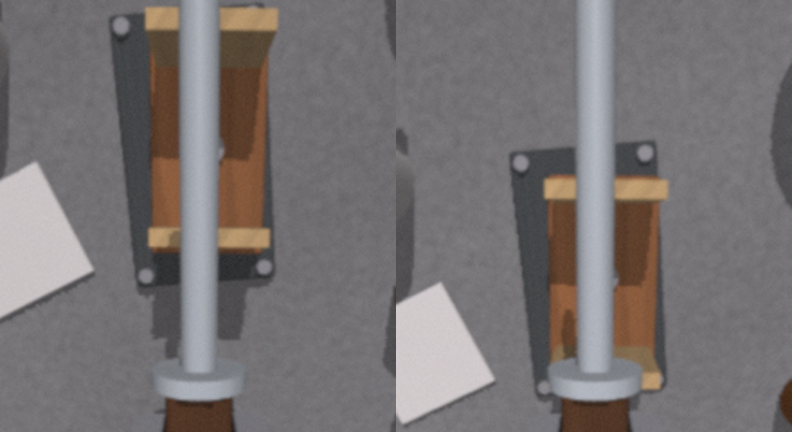

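Both posts show. In image a the near post's top runs from full-frame (293,132) to (359,132) and the far post's from (291,10) to (364,10). In image b the far post's top is near row 104.

```bash
python3 - <<'E'
from h import *
import pickle
res={}
for n,fn,r0,r1 in(("near","a.pkl",128,136),("far","a.pkl",6,13),("far_b","b.pkl",101,108)):
    w,S=pickle.load(open(fn,"rb"));g=w["img"].astype(float);L=[];Rr=[]
    for r in range(r0,r1+1):
        m=(g[r,:,0]-g[r,:,2]);m=cv2.GaussianBlur(m[None],(3,1),0)[0];t=30
        lo=next(c for c in range(270,320) if m[c]>t);hi=next(c for c in range(390,320,-1) if m[c]>t)
        L.append((lo-1+(t-m[lo-1])/(m[lo]-m[lo-1])));Rr.append(hi+(m[hi]-t)/(m[hi]-m[hi+1]))
    l,rr,rc=np.median(L),np.median(Rr),(r0+r1)/2
    pl,pr=at_z(w,(l,rc),105),at_z(w,(rr,rc),105)
    res[n]=(pl+pr)/2;print(n,l,rr,"width",np.linalg.norm(pr-pl),"mid",res[n].round(1),np.ptp(L),np.ptp(Rr), "edge yaw",np.degrees(np.arctan2((pr-pl)[1],(pr-pl)[0])))
    d=np.abs(np.diff(g[max(r0-12,0):r1+14,300:310,:].mean(1).sum(1)));print(d.round().astype(int))
S=pickle.load(open("b.pkl","rb"))[1];R=Rn.from_quat(np.roll(S["tool_rot"],-1)).as_matrix()
for f in("far","far_b"):
    u=res[f]-res["near"];print(f,np.linalg.norm(u),"yaw",np.degrees(np.arctan2(-u[0],u[1])))
print("tool yaw",np.degrees(np.arctan2(-R[0,0],R[1,0])))
# rod column -> lateral in tool
for fn in("a.pkl","b.pkl"):
    w,S=pickle.load(open(fn,"rb"));g=w["img"].astype(float)
    for xt in(40,60,90,120):
        p=proj(w,S["tool_pos"]+R@np.array([xt,0,-48]));r=int(round(p[1]))
        if r<0: continue
        m=np.abs(g[r,295:345,0]-g[r,295:345,2])<30;m&=g[r,295:345].mean(1)>115
        c=np.nonzero(m)[0]+295;print(xt,p.round(1),c.min(),c.max(),(c.min()+c.max())/2)
E
```

```text
near 291.66 359.66037735849056 width 81.19328166347286 mid [553.4 173.4 105. ] 0.22644376899700092 0.27232828615319704 edge yaw 3.8665628015628424
[ 0  6  3  3  4  2  2  6 10 50 52 11 20 13  8  3  0  2  3 20 67 50 13 25
  8  0  3  1  1  3  5  0  2]
far 289.9838671966331 364.0509492444789 width 80.62070323927564 mid [545.5 303.9 105. ] 0.1145161290322676 0.22580645161292523 edge yaw 3.8832366879663
[ 4  3 20 46 16  3  1  2  1  2  2  1  1  7 28 68 77 26  0  3  2  2  1  2
  2  1]
far_b 291.5308176100629 360.8314589190878 width 80.91330053505094 mid [545.5 303.7 105. ] 0.07491582491581994 0.2843228200371186 edge yaw 3.8340957047152626
[ 1  0  1  0  1  1 20 41 43 60 44 16  5  5  3  3  4  1  3 20 81 82 35  8
  0  0  1  0  4  0  0  5]
far 130.7228402132091 yaw 3.4543413655030797
far_b 130.55045689104043 yaw 3.463372746672627
tool yaw 3.782806762045924
40 [318.7 187.4] 311 329 320.0
60 [318.7 153.7] 311 329 320.0
90 [318.7  99.1] 311 330 320.5
120 [318.7  39.8] 310 330 320.0
40 [318.6 187.2] 311 330 320.5
60 [318.6 153.5] 311 330 320.5
90 [318.5  98.9] 310 331 320.5
120 [318.5  39.6] 301 342 321.5
```

The carriage yaw is about 3.46° and its near-face centre is about (553.4,167.4). I'm backing off, correcting sideways by +5.9 mm, and lowering to the hole height.

```bash
python3 -m crank '[0,-0.03,0,0,0,0,0, 0,-0.04,0,0,0,0,0, 0,-0.045,0.0029,0,0,0,0.3, 0,-0.045,0.003,0,0,0,0, 0,-0.045,0,0,0,0,0, 0,-0.04,0,0,0,0,0, 0,-0.025,0,0,0,0,0, 0,-0.015,0,0,0,0,0]'
python3 -m crank '[0,0,0,0.03,0,0,0, 0,0,0,0.04,0,0,0, 0,0,0,0.04,0,0,0, 0,0,0,0.04,0,0,0, 0,0,0,0.03,0,0,0, 0,0,0,0.02,0,0,0, 0,0,0,0.015,0,0,0, 0,0,0,0.0045,0,0,0, 0,0,0,0,0,0,0, 0,0,0,0,0,0,0]'
python3 - <<'E'
from h import *
S=env.sense();R=Rn.from_quat(np.roll(S["tool_rot"],-1)).as_matrix();P=np.array(S["tool_pos"])
d=np.array([-.0604,.9982]);e=np.array([.9982,.0604]);v=P[:2]-[553.4,167.4]
print(P,"along",v@d,"lat",v@e,"yaw",np.degrees(np.arctan2(-R[0,0],R[1,0])),"pitch z of x",R[2],S["ft_force"],S["torque"])
si=env.get_image("side")
nz=P+R@np.array([221.5,1,-48]);print("expected nose side px",proj(si,nz),proj(si,nz+[0,0,5]),"near hole",proj(si,(553.4,167.4,70)))
save(si,"s5.png",(240,130,360,220),6.5)
E
```

```text
time: 14.65
tool_pos: [567.7, -80.6, 241.9]
tool_rot: [0.0, 0.686, 0.727, -0.0]
ft_force: [-0.1, 0.7, -2.0]
finger_gap: 21.8
finger_force: 30.0
time: 15.65
tool_pos: [569.3, -77.4, 23.7]
tool_rot: [0.001, 0.685, 0.729, 0.001]
ft_force: [-0.4, -0.2, -2.5]
finger_gap: 22.1
finger_force: 30.0
[569.26284699 -77.37589267  23.722858  ] along -245.29341202476314 lat 1.0498299482622815 yaw 3.561209950555947 pitch z of x [-8.93236455e-04  2.22611091e-03 -9.99997123e-01] [-0.40594097 -0.24322829 -2.50529987] [-0.23359678  0.06404945  0.00069796]
expected nose side px [282.154712   174.22113449] [282.02211993 172.83851685] near hole [276.76132174 171.62925997]
```

View pics/s5.png

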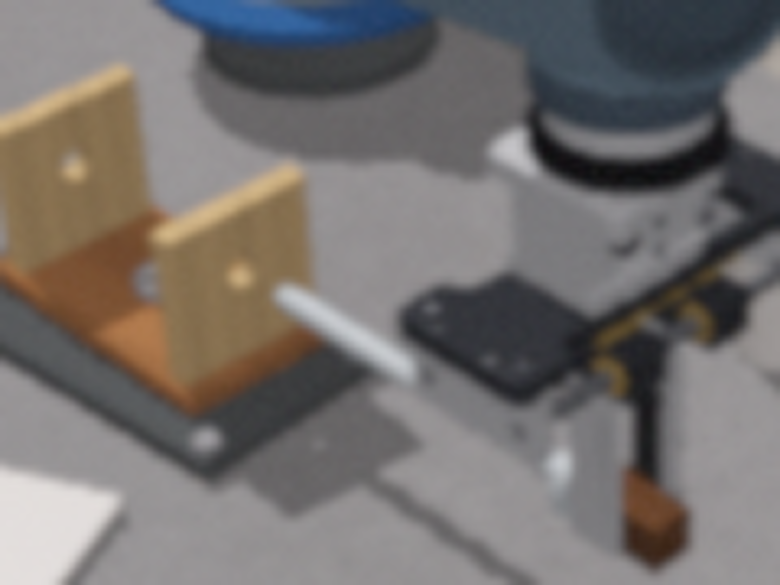

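The side view shows the near hole at (276.9,172.5) and the nose at (282.8,174.9). Both match their predictions with the same small offset, so the bar isn't drooping. I'll correct sideways by -2 mm and approach.

```bash
cat > st.py <<'E'
from h import *
S=env.sense();R=Rn.from_quat(np.roll(S["tool_rot"],-1)).as_matrix();P=np.array(S["tool_pos"])
d=np.array([-.0604,.9982]);e=np.array([.9982,.0604]);v=P[:2]-[553.4,167.4]
print("t",S["time"],"z",P[2].round(2),"nose along",(v@d+221.5).round(1),"lat",(v@e).round(2),"yaw",np.degrees(np.arctan2(-R[0,0],R[1,0])).round(2),"Ftool",(R.T@S["ft_force"]).round(1),"Mtool",(R.T@S["torque"]).round(2),"gap",round(S["finger_gap"],1))
E
python3 -m crank '[0,0.005,-0.001,0,0,0,0, 0,0.007,-0.001,0,0,0,0, 0,0,0,0,0,0,0, 0,0,0,0,0,0,0, 0,0,0,0,0,0,0]' >/dev/null; python3 st.py
python3 -m crank '[0,0.004,0,0,0,0,0, 0,0.004,0,0,0,0,0, 0,0,0,0,0,0,0]' >/dev/null; python3 st.py
```

```text
t 16.2 z 22.44 nose along -11.3 lat -2.02 yaw 3.58 Ftool [ 0.2 -1.   1.8] Mtool [ 0.1  -0.22 -0.01] gap 21.8
t 16.5 z 22.23 nose along -2.8 lat -2.21 yaw 3.59 Ftool [ 0.7 -0.1  2.1] Mtool [ 0.04 -0.23  0.04] gap 21.9
```

```bash
python3 -m crank '[0,0,0.001,0,0,0,0, 0,0.003,0,0,0,0,0, 0,0.003,0,0,0,0,0, 0,0,0,0,0,0,0]' >/dev/null; python3 st.py
python3 -m crank '[0,0.002,0,0,0,0,0, 0,0.002,0,0,0,0,0, 0,0,0,0,0,0,0]' >/dev/null; python3 st.py
```

```text
t 16.9 z 22.27 nose along 3.1 lat -1.18 yaw 3.58 Ftool [0.  0.8 2.3] Mtool [ 0.05 -0.18  0.01] gap 21.4
t 17.2 z 22.31 nose along 6.9 lat -1.16 yaw 3.58 Ftool [-0.4 -0.5  1.5] Mtool [ 0.12 -0.15  0.03] gap 21.6
```

```bash
for i in 1 ; do python3 -m crank '[0,0.002,0,0,0,0,0, 0,0.002,0,0,0,0,0, 0,0,0,0,0,0,0]' >/dev/null; python3 st.py
python3 -m crank '[0,0.002,0,0,0,0,0, 0,0.003,0,0,0,0,0, 0,0,0,0,0,0,0]' >/dev/null; python3 st.py; done
```

```text
t 17.5 z 22.32 nose along 11.0 lat -1.14 yaw 3.58 Ftool [ 0.2 -0.7  1.9] Mtool [ 0.09 -0.25 -0.02] gap 21.8
t 17.8 z 22.32 nose along 16.0 lat -1.17 yaw 3.58 Ftool [ 0.4 -0.6  1.3] Mtool [ 0.02 -0.18 -0.05] gap 21.5
```

```bash
python3 -m crank '[0,0.006,0,0,0,0,0, 0,0.008,0,0,0,0,0, 0,0.008,0,0,0,0,0, 0,0.008,0,0,0,0,0, 0,0,0,0,0,0,0]' >/dev/null; python3 st.py
python3 -m crank '[0,0.01,0,0,0,0,0, 0,0.01,0,0,0,0,0, 0,0.01,0,0,0,0,0, 0,0,0,0,0,0,0]' >/dev/null; python3 st.py
python3 -m crank '[0,0.01,0,0,0,0,0, 0,0.01,0,0,0,0,0, 0,0.01,0,0,0,0,0, 0,0.01,0,0,0,0,0, 0,0,0,0,0,0,0]' >/dev/null; python3 st.py
```

```text
t 18.3 z 22.27 nose along 47.0 lat -1.31 yaw 3.65 Ftool [0.2 0.1 2.2] Mtool [ 0.08 -0.23 -0.  ] gap 21.6
t 18.7 z 22.26 nose along 77.1 lat -1.41 yaw 3.66 Ftool [-0.7 -0.7  2.3] Mtool [ 0.01 -0.23 -0.01] gap 21.4
t 19.2 z 22.28 nose along 117.0 lat -1.46 yaw 3.66 Ftool [-0.9 -0.8  2.3] Mtool [ 0.06 -0.21  0.02] gap 22.0
```

```bash
python3 -m crank '[0,0,0.0003,0,0,0,0.2, 0,0.003,0,0,0,0,0, 0,0.004,0,0,0,0,0, 0,0.003,0,0,0,0,0, 0,0,0,0,0,0,0]' >/dev/null; python3 st.py
python3 -m crank '[0,0.002,0,0,0,0,0, 0,0.002,0,0,0,0,0, 0,0,0,0,0,0,0]' >/dev/null; python3 st.py
python3 -m crank '[0,0.002,0,0,0,0,0, 0,0.002,0,0,0,0,0, 0,0,0,0,0,0,0]' >/dev/null; python3 st.py
```

```text
t 19.7 z 22.32 nose along 126.0 lat -1.01 yaw 3.38 Ftool [0.4 0.2 1.5] Mtool [ 0.12 -0.24  0.03] gap 21.9
t 20.0 z 22.36 nose along 129.9 lat -0.97 yaw 3.38 Ftool [-0.3  1.2  2. ] Mtool [ 0.08 -0.2   0.01] gap 21.4
t 20.3 z 22.34 nose along 133.9 lat -1.0 yaw 3.38 Ftool [-0.3  0.8  3.2] Mtool [ 0.05 -0.21 -0.01] gap 21.8
```

```bash
python3 -m crank '[0,0.002,0,0,0,0,0, 0,0.002,0,0,0,0,0, 0,0,0,0,0,0,0]' >/dev/null; python3 st.py
python3 -m crank '[0,0.002,0,0,0,0,0, 0,0.002,0,0,0,0,0, 0,0,0,0,0,0,0]' >/dev/null; python3 st.py
python3 -m crank '[0,0.003,0,0,0,0,0, 0,0.003,0,0,0,0,0, 0,0,0,0,0,0,0]' >/dev/null; python3 st.py
```

```text
t 20.6 z 22.33 nose along 137.9 lat -0.99 yaw 3.38 Ftool [-0.3 -0.4  1.3] Mtool [ 0.12 -0.18 -0.08] gap 22.1
t 20.9 z 22.37 nose along 141.9 lat -0.94 yaw 3.38 Ftool [0.  0.3 1. ] Mtool [ 0.04 -0.29 -0.  ] gap 21.9
t 21.2 z 22.34 nose along 148.1 lat -1.0 yaw 3.39 Ftool [1.4 0.1 1.8] Mtool [ 0.09 -0.14  0.02] gap 21.7
```

Through both holes with no contact force. Advancing to the collar.

```bash
python3 -m crank '[0,0.006,0,0,0,0,0, 0,0.007,0,0,0,0,0, 0,0.006,0,0,0,0,0, 0,0,0,0,0,0,0]' >/dev/null; python3 st.py
python3 -m crank '[0,0.005,0,0,0,0,0, 0,0.005,0,0,0,0,0, 0,0.003,0,0,0,0,0, 0,0,0,0,0,0,0]' >/dev/null; python3 st.py
python3 -m crank '[0,0.001,0,0,0,0,0, 0,0.001,0,0,0,0,0, 0,0,0,0,0,0,0]' >/dev/null; python3 st.py
python3 -m crank '[0,0.001,0,0,0,0,0, 0,0.001,0,0,0,0,0, 0,0,0,0,0,0,0]' >/dev/null; python3 st.py
```

```text
t 21.6 z 22.3 nose along 167.6 lat -1.04 yaw 3.43 Ftool [-0.2  0.3  1.4] Mtool [ 0.02 -0.25  0.03] gap 22.1
t 22.0 z 22.35 nose along 180.1 lat -0.92 yaw 3.39 Ftool [ 0.4 -0.1  1.5] Mtool [ 0.1  -0.24  0.01] gap 21.6
t 22.3 z 22.36 nose along 181.7 lat -0.87 yaw 3.36 Ftool [0.8 0.4 1.6] Mtool [ 0.06 -0.18  0.  ] gap 22.0
t 22.6 z 22.36 nose along 183.8 lat -0.86 yaw 3.37 Ftool [0.4 0.3 2.3] Mtool [ 0.07 -0.22  0.02] gap 21.4
```

```bash
python3 -m crank '[0,0.002,0,0,0,0,0, 0,0,0,0,0,0,0]' >/dev/null; python3 st.py
python3 -m crank '[0,0.001,0,0,0,0,0, 0,0.0005,0,0,0,0,0, 0,0,0,0,0,0,0]' >/dev/null; python3 st.py
python3 -m crank '[0,0.001,0,0,0,0,0, 0,0,0,0,0,0,0]' >/dev/null; python3 st.py
python3 -m crank '[0,0.0005,0,0,0,0,0, 0,0,0,0,0,0,0]' >/dev/null; python3 st.py
```

```text
t 22.8 z 22.34 nose along 185.9 lat -0.89 yaw 3.37 Ftool [0.2 0.4 1.7] Mtool [ 0.05 -0.19 -0.04] gap 21.7
t 23.1 z 22.35 nose along 187.2 lat -0.88 yaw 3.37 Ftool [-0.4 -0.1  1.9] Mtool [ 0.05 -0.23 -0.  ] gap 21.8
t 23.3 z 22.35 nose along 188.3 lat -0.87 yaw 3.37 Ftool [-0.2 -0.   2.2] Mtool [ 0.13 -0.23  0.02] gap 22.1
t 23.5 z 22.31 nose along 188.7 lat -0.91 yaw 3.37 Ftool [-0.3 -0.6  1.8] Mtool [ 0.04 -0.25 -0.03] gap 21.8
```

```bash
for i in 1; do python3 -m crank '[0,0.0008,0,0,0,0,0, 0,0,0,0,0,0,0]' >/dev/null; python3 st.py
python3 -m crank '[0,0.0008,0,0,0,0,0, 0,0,0,0,0,0,0]' >/dev/null; python3 st.py
python3 -m crank '[0,0.0008,0,0,0,0,0, 0,0,0,0,0,0,0]' >/dev/null; python3 st.py; done
```

```text
t 23.7 z 22.36 nose along 189.6 lat -0.86 yaw 3.37 Ftool [ 0.3 -0.6  1.7] Mtool [ 0.08 -0.21  0.03] gap 22.0
t 23.9 z 22.36 nose along 190.3 lat -0.85 yaw 3.37 Ftool [0.4 1.2 2.8] Mtool [ 0.07 -0.21  0.02] gap 21.6
t 24.1 z 22.35 nose along 191.2 lat -0.86 yaw 3.37 Ftool [0.2 0.  1.8] Mtool [ 0.06 -0.21 -0.03] gap 21.9
```

```bash
python3 -m crank '[0,0.0006,0,0,0,0,0, 0,0,0,0,0,0,0]' >/dev/null; python3 st.py
python3 -m crank '[0,0.0006,0,0,0,0,0, 0,0,0,0,0,0,0]' >/dev/null; python3 st.py
python3 -m crank '[0,0.0006,0,0,0,0,0, 0,0,0,0,0,0,0]' >/dev/null; python3 st.py
```

```text
t 24.3 z 22.36 nose along 191.7 lat -0.85 yaw 3.37 Ftool [-0.2 -0.   2.2] Mtool [ 0.03 -0.21  0.03] gap 21.8
t 24.5 z 22.36 nose along 192.3 lat -0.87 yaw 3.37 Ftool [-0.4  0.5  2.6] Mtool [ 0.06 -0.19 -0.04] gap 21.8
t 24.7 z 22.36 nose along 192.7 lat -0.83 yaw 3.37 Ftool [-1.  -0.8  1.7] Mtool [ 0.05 -0.42 -0.04] gap 22.0
```

Contact is starting, so I'm pressing on in small steps.

```bash
python3 -m crank '[0,0.0004,0,0,0,0,0, 0,0,0,0,0,0,0]' >/dev/null; python3 st.py
python3 -m crank '[0,0.0004,0,0,0,0,0, 0,0,0,0,0,0,0]' >/dev/null; python3 st.py
```

```text
t 24.9 z 22.43 nose along 192.8 lat -0.8 yaw 3.37 Ftool [-4.   0.8  1.7] Mtool [ 0.16 -0.77  0.  ] gap 22.2
t 25.1 z 22.47 nose along 192.8 lat -0.79 yaw 3.38 Ftool [-6.  -0.7  0.3] Mtool [ 0.15 -1.15 -0.02] gap 21.8
```

The collar is pressed home at about 6 N. I'll lower the rod gently onto the hole bottoms before letting go.

```bash
python3 -m crank '[0,0,0,0.0006,0,0,0, 0,0,0,0,0,0,0]' >/dev/null; python3 st.py
python3 -m crank '[0,0,0,0.0005,0,0,0, 0,0,0,0,0,0,0]' >/dev/null; python3 st.py
python3 -m crank '[0,0,0,0.0004,0,0,0, 0,0,0,0,0,0,0]' >/dev/null; python3 st.py
```

```text
t 25.3 z 22.12 nose along 192.8 lat -0.65 yaw 3.38 Ftool [-4.9 -1.  -1.2] Mtool [ 0.28 -1.16 -0.09] gap 22.2
t 25.5 z 21.8 nose along 192.8 lat -0.47 yaw 3.37 Ftool [-5.6 -1.3 -0.6] Mtool [ 0.26 -1.13 -0.05] gap 21.6
t 25.7 z 21.46 nose along 192.8 lat -0.37 yaw 3.38 Ftool [-5.1 -0.2 -1.1] Mtool [ 0.26 -1.07  0.  ] gap 21.7
```

```bash
python3 -m crank '[0,0,0,0.0005,0,0,0, 0,0,0,0,0,0,0]' >/dev/null; python3 st.py
python3 -m crank '[65,0,0,0,0,0,0, 65,0,0,0,0,0,0, 65,0,0,0,0,0,0, 65,0,0,0,0,0,0, 65,0,0,0,0,0,0, 65,0,0,0,0,0,0, 65,0,0,0,0,0,0]';python3 st.py
python3 -m crank '[65,0,0,-0.02,0,0,0, 65,0,0,-0.03,0,0,0, 65,0,0,-0.04,0,0,0, 65,0,0,-0.04,0,0,0, 65,-0.03,0,-0.03,0,0,0, 65,-0.03,0,0,0,0,0, 65,-0.02,0,0,0,0,0, 65,0,0,0,0,0,0, 65,0,0,0,0,0,0]' >/dev/null
python3 - <<'E'
from h import *
w=env.get_image("wrist");si=env.get_image("side")
cv2.imwrite("pics/m6.png",np.hstack([cv2.resize(w["img"][0:240,200:440,::-1],(400,400)),cv2.resize(si["img"][120:220,230:330,::-1],(400,400),interpolation=cv2.INTER_CUBIC)]))
E
python3 st.py
```

```text
t 25.9 z 21.09 nose along 192.8 lat -0.24 yaw 3.37 Ftool [-4.6 -0.3 -1.4] Mtool [ 0.24 -1.01 -0.07] gap 21.5
time: 26.6
tool_pos: [554.2, 139.7, 20.3]
tool_rot: [-0.0, 0.686, 0.728, 0.0]
ft_force: [0.4, 0.6, 1.2]
finger_gap: 61.2
finger_force: 0.0
t 26.6 z 20.33 nose along 193.8 lat -0.88 yaw 3.37 Ftool [ 0.6  0.4 -1.2] Mtool [ 0.06 -0.02  0.02] gap 61.2
t 27.6 z 180.07 nose along 114.5 lat -1.16 yaw 3.41 Ftool [-0.7  0.1 -0.2] Mtool [ 0.04 -0.06  0.04] gap 61.4
```

View pics/m6.png

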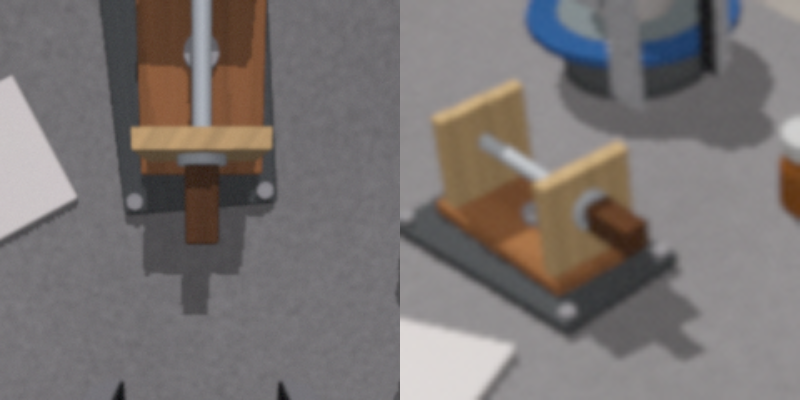

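The collar is flush on the near post at about (202,157) in the left image. The rod passes through both posts and the gripper is clear of everything.

```bash
python3 -c "
from plant import env
print(env.job_done())"
```

```text
the job is handed in; nothing more can be done
None
```

The bar is threaded through both posts, its collar flush against the near post and released, and the job is handed in at about 28 s of the 72 s allowed, with peak contact force around 6 N; one early grasp closed on nothing because the fingertips sat about 32 mm higher than stated, but it did not move the bar.

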